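# Fit a spring channel nut in a strut channel

## Robot

A 6-joint arm with a two-finger parallel gripper is mounted at the origin on a cart in front of the work surface, level with it; the furniture and walls round the work are solid. World frame = base frame: x ahead of the robot, y to its left, z up, the work surface at z = 0. Lengths are in mm, angles in rad, forces in N, time in s.
With the tool pointing down it reaches from about 350 to 875 mm from the base axis. Payload 4.2 kg.
Tool frame: the origin (TCP) lies midway between the tips of the shut fingers; the grasp point (between the pads) lies 19 mm behind it (arm.grip_depth is the distance from the TCP to the grasp point, in mm); z points along the fingers, x is the direction in which the jaws open and shut, and the axes are right-handed (so a half turn about z gives the same grasp; the last joint's range is limited). The gripper opens to 85 mm and grips with 20 to 120 N. Pads are 22 mm wide; open, the fingers measure 114 mm over their backs; the gripper's body (76 mm by 85 mm) begins 54 mm behind the grasp point. The pads swing forward as they close: fully open they stand 13 mm farther back than shut.
Start: joints at [1.448, 0.385, 0.008, 0, -1.194, -0.259], TCP at [232.837, 579.988, 231.312] pointing down, gripper open.
Joint ranges: [-3.14, 3.14], [-1.21, 2.06], [-1.07, 1.41], [-3.16, 2.05], [-2.99, -0.16], [-3.1, 3.1]. Speed limits (rad/s): [2.79, 2.79, 3.14, 3.14, 3.14, 3.14].

## Interface

Orientations are given as a unit quaternion [x, y, z, w].
In Python, from bench import arm, eyes, find_in, silhouettes gives the robot as it stands. The module is installed in compiled form; this text tells all that it offers.
- The arm moves only by the tool play_rows, never from a script. Its arguments are lists of equal length, an entry for each row: "offset": the shift along the world's x, y, z in mm, a list of three; "turn": the turn about the world's z in rad. In form: {"offset": [[x, y, z], ...], "turn": [turn, ...]}. A call has 1 to 12 rows; each row shifts and turns the pose as measured when the row begins; what a row does not reach is not made up. A row lasts 1/10 s, in which the tool goes at most 50 mm and 8.59 degrees, less where a joint would pass 70% of its speed; a pose out of reach is approached as far as the arm can. A call is refused whole if a number of a shift passes 50 or a number of a turn 0.15, either way. A call with a gripper value outside its range is refused whole. "grip" is the gripper's target within -1 to 1 (fully open at 1, half-way at 0, shut at -1), set as the call begins (left out, the last holds). The fingers move at their own pace and stop on an object; the grip force is fixed at half the most. Time passes only in rows, so rows that do not move let the fingers close. It gives the time, the measured TCP pose, the force and the opening at its end, in the units of the state.
- arm.read_state(): the state, without advancing time (a new reading comes with each control period).
- eyes.get_image(name): name is "scene" or "top"; returns (picture, depth): 480x640x3 uint8, red, green, blue; 480x640 float32, mm along the optical axis (not along the pixel's ray), 0 where there is no reading.
- eyes.camera_params(name): a dict with "camera_matrix" (3x3 intrinsics, pixels), "dist" ([k1, k2, p1, p2, k3] as OpenCV has them; the pictures are not rectified), "camera_from_world" (4x4, takes a point from world to camera coordinates). Camera axes: x right, y down, z forward; pixel columns grow to the right and rows downward; lengths in mm; the calibration is good to about 2 mm. A picture is of the moment at which its call begins. camera_params takes no time and is no camera call.
- arm.job_done(): hands the job in, once; it reports no verdict.
Trained networks look in the newest picture that a camera, given by its name, has taken for a name from the list of things; names that differ only in an ending like _2 or _b are one class to them, and where a whole thing is asked for, a point or a joint stands for the part that bears it (a point fixed in the world has none). Each returns a list of dicts, best first, with "score" (0 to 1); they miss things now and then, are a little off and sometimes report something else, mostly with a low value. They report only what shows in the picture. A call takes as long as a camera call.
- find_in(camera, query): "bbox" ([centre column, centre row, width, height] in pixels, round what is visible of it).
- silhouettes(camera, query): "mask" (480x640 bool, what is visible of it) and "bbox" ([centre column, centre row, width, height] in pixels, round what is visible of it).
The state is a dict: "clock": time; "joints": joint angles; "joint_vel": joint speeds; "joint_efforts": joint torques, N m; "position": TCP position; "ee_rot": TCP orientation; "contact_force": force on the tool from outside, world axes, zero at the start; "wrist_torque": the same for the moment, N m; "gripper_width": finger opening in mm.
Only numpy, scipy, OpenCV 4.12 (cv2) and the standard library are available. Lean on these libraries where they do the work, as an engineer would, in place of code of your own. Each camera call takes 0.05 s, during which the arm holds its last target. There are 200 camera calls.

## Task

Take the spring channel nut from its holder block by its black handle and put it in through the slot of the steel strut channel, near the middle of its length, with its long way along the slot. Push it down against its spring until its plate is below the channel's lips, give it a quarter turn, and let it rise so that its grooves catch both lips; leave it there. Work gently: feel for the slot, and never load the channel or its cradle with more than about 25 N.

Things in the scene. Friction and masses are not known exactly. Their poses are not given: they have to be found in the camera images.
- nut_grip (a point): Centre of the black plastic handle of the spring channel nut: an upright flat tab 12 mm thick (nut's x), 24 mm wide (nut's y), 36 mm tall, free on both flat sides: pinch it across its 12 mm. z up. Below it a round neck (12 mm diameter, 16 mm long), then the steel plate, top face 34 mm and underside 44 mm below this point. About 0.1 kg; starts upright in the holder
- nut_plate (a point): Centre of the nut's steel plate, 39 mm below nut_grip, same axes. Plate 34 mm long (y), 20 mm wide (x), 10 mm thick; corners cut off so that it turns inside the channel either way. Two grooves across its upper face (along x), 5.5 mm wide, 3 mm deep, centred 12.25 mm either side of the middle. A half turn leaves the nut the same
- nut_foot (a point): Tip of the nut's spring foot: a coil 8 mm in diameter that stands 29 mm out below the plate when free. It yields straight up into the plate: 2 N to begin, then 0.5 N per mm, solid after 14 mm; damped, it rises again at about 0.1 m/s
- holder: Grey plastic block 70 x 60 x 36 mm (x, y, z), fixed; origin at the centre of its underside, z up. The nut's plate lies on top of it and the spring foot hangs in its central 16 mm hole at the start
- cradle: Grey steel cradle fixed to the bench; origin at the centre of its underside, z up, y along the channel, x across it. Base 100 x 200 x 10 mm; a 50 mm high end stop at each end, four 38 mm high cheeks near y = +-60 mm. In it lies a bright strut channel 41.3 mm wide and high, 166 mm long, level and parallel to y, its underside 10 mm above the origin, inner floor 12.5 mm, inner walls 36.3 mm apart
- cradle_mid (a point): Point fixed on the cradle at the height of the channel's top (51.3 mm above the bench), axes as the cradle's. The channel's slot, 22 mm wide, runs along y, but its centre line lies up to 10 mm to either side (x) of this point: clamped there, not measured, to be seen or felt. The thin spring foot of the nut can feel for it: held in the slot above the floor it meets one lip, then the other
- nut_home (a point): Point on the cradle, 41.8 mm above the bench, axes as the cradle's: the height of nut_plate when both grooves are caught on the lips (x as unsure as the slot). The two inturned lips are 2.5 mm thick, their lower edges 43.8 mm above the bench. To pass or turn under them nut_plate must be at least 3 mm below this height; with the foot solid it is 9.3 mm below it

How it is judged (in metres and radians):
On the way:
1. the nut's plate is inside the channel below the lips, its long way along the slot (z of nut_plate in the frame of nut_home between -0.015 and -0.0018 m and x of nut_plate in the frame of cradle between -0.016 and 0.016 m and y of nut_plate in the frame of cradle between -0.04 and 0.04 m and angle between the y axis of nut_plate and the y axis of cradle, either way round below 0.3 rad), for 0.1 s.
At the end, for the whole second after the job is handed in: The nut is released and at rest in the channel, upright, its plate crosswise (within 0.25 rad), within 35 mm of the middle of the channel's length, and risen so that both grooves sit on the lips (nut_plate from 1.4 mm below to 2 mm above the height of nut_home) (z of nut_plate in the frame of nut_home between -0.0014 and 0.002 m and x of nut_plate in the frame of cradle between -0.016 and 0.016 m and y of nut_plate in the frame of cradle between -0.035 and 0.035 m and angle between the y axis of nut_plate and the x axis of cradle, either way round below 0.25 rad and angle between nut_plate's own z axis and vertical below 0.1 rad and linear speed of nut below 0.01 m/s); the robot touches nothing.
It fails at once if the cradle and its channel are loaded with more than 25 N (contact force between cradle and anything else above 25 N).
It also fails if it takes over 54 s, if anything falls off the work surface, if the arm or the gripper's body presses on something with over 40 N, if the wrist force passes 120 N, or if a joint passes its speed limit or range.

## Working session

There is one attempt and no reset: what is moved stays moved. The work goes in short steps, Python scripts to look and compute and a tool call to move; the robot and the scene stay as the last step left them, time stands still between calls to the robot, and variables do not carry over. Pictures are saved under pics/ and viewed, on a budget of 10 in all, crops included, one or two more only if the job needs it, and the job is handed in when it is done.

Besides the shell and the picture viewer there is one more tool, called after ">>>" as name(argument=value, ...), one argument or row to a line, values as JSON. play_rows: Moves the arm, as the interface text tells. Its arguments: {"type":"object","properties":{"offset":{"type":"array","items":{"type":"array","items":{"type":"number"}}},"turn":{"type":"array","items":{"type":"number"}},"grip":{"type":"number"}},"required":["offset","turn"]}

```bash
mkdir -p pics; cat > h.py <<'E'
import numpy as np, cv2
from bench import arm, eyes, find_in, silhouettes
def pts(cam, depth, mask):
    p=eyes.camera_params(cam); K=np.array(p["camera_matrix"]); D=np.array(p["dist"]); T=np.array(p["camera_from_world"])
    v,u=np.nonzero(mask&(depth>0)); z=depth[v,u]
    n=cv2.undistortPoints(np.stack([u,v],1).astype(float)[:,None],K,D)[:,0]
    c=np.c_[n*z[:,None],z]
    return (c-T[:3,3])@T[:3,:3], u, v
E
python3 - <<'E'
from h import *
print(arm.read_state())
for c in("scene","top"):
    im,d=eyes.get_image(c); cv2.imwrite(f"pics/{c}0.png",im[:,:,::-1]); np.savez(f"{c}0.npz",im=im,d=d)
    for q in("nut_grip","holder","cradle"):
        for r in silhouettes(c,q)[:2]:
            P,u,v=pts(c,d,r["mask"]); 
            if len(P): print(c,q,round(r["score"],2),np.round(r["bbox"]),np.round(np.percentile(P,[2,50,98],axis=0),1).tolist())
E
```

```text
{'clock': 0.0, 'joints': array([ 1.44759090e+00,  3.85564282e-01,  6.62592958e-03, -4.69783809e-04,
       -1.19403362e+00, -2.58653236e-01]), 'joint_vel': array([ 1.67123951e-03, -3.30464357e-04,  6.66267844e-04, -1.16229867e-05,
       -2.33090033e-04, -3.44789317e-04]), 'joint_efforts': array([-7.03233054e-04, -3.92291343e+01,  1.88403261e+01,  4.18619469e+00,
       -4.64514946e-03, -4.07472371e-06]), 'position': array([232.64453887, 579.4516703 , 230.22131675]), 'ee_rot': array([-5.59996652e-01,  8.28494127e-01, -6.75920790e-04, -8.79860015e-04]), 'contact_force': array([-0.0128353 ,  0.34011894, -0.8243198 ]), 'wrist_torque': array([ 0.01784244, -0.04071052,  0.03119936]), 'gripper_width': 85.72982066326156}
scene nut_grip 0.57 [208. 268.  16.  43.] [[528.8, 257.0, 36.8], [536.8, 269.6, 66.7], [551.7, 279.9, 97.4]]
scene holder 0.56 [209. 294.  66.  55.] [[499.7, 229.1, 0.9], [525.5, 273.8, 32.8], [572.1, 309.4, 36.6]]
scene cradle 0.78 [450. 248. 124.  59.] [[404.8, -242.5, 1.9], [452.8, -146.9, 30.6], [525.8, -59.2, 51.4]]
top nut_grip 0.68 [202. 199.  20.  19.] [[530.2, 256.1, 38.8], [543.2, 264.8, 71.8], [559.2, 277.5, 99.3]]
top holder 0.79 [206. 197.  55.  57.] [[505.1, 229.8, 0.1], [540.4, 263.5, 35.6], [584.4, 304.9, 40.0]]
top cradle 0.83 [468. 241. 132.  93.] [[411.1, -249.3, 5.4], [472.1, -157.4, 13.2], [535.4, -60.9, 53.1]]
```

View pics/top0.png

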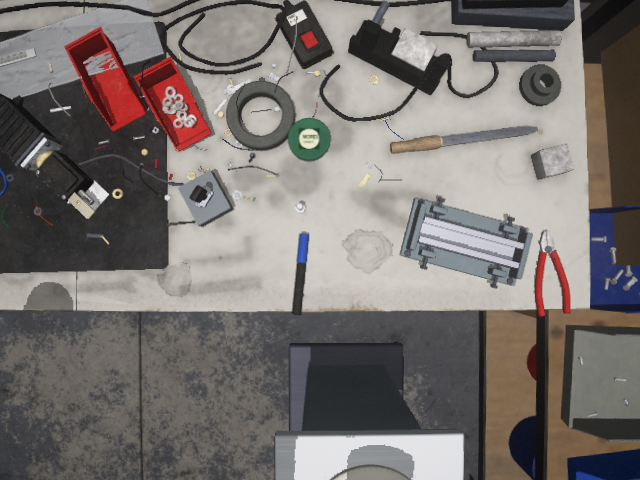

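View pics/scene0.png

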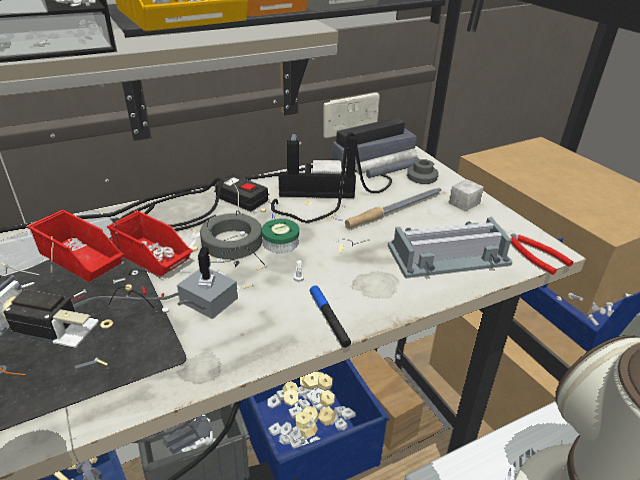

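The top view shows the holder with the black handle at about (203,195), and the cradle with its slotted channel at about (467,241), running roughly along the image's columns. Next I fit the geometry.

```bash
cat > m.py <<'E'
from h import *
np.set_printoptions(suppress=True,precision=1)
f=np.load("top0.npz"); im,d=f["im"],f["d"]
m=np.ones(d.shape,bool); P,u,v=pts("top",d,m); c=im[v,u]
def rect(Q,n): print(n,len(Q),cv2.minAreaRect(Q[:,:2].astype(np.float32)),Q.mean(0))
H=(abs(P[:,0]-543)<60)&(abs(P[:,1]-266)<60)
dark=c.max(1)<70
rect(P[H&(P[:,2]>30)&(P[:,2]<40)],"holdertop"); 
q=P[H&(P[:,2]>85)&dark]; rect(q,"handle"); print(np.percentile(q[:,2],[5,50,95]))
q=P[H&(P[:,2]>41)&(P[:,2]<52)&~dark]; rect(q,"plate")
C=(P[:,0]>400)&(P[:,0]<545)&(P[:,1]>-260)&(P[:,1]<-50)
rect(P[C&(P[:,2]>4)],"cradleall")
t=P[C&(P[:,2]>46)&(P[:,2]<56)]; rect(t,"top")
(cx,cy),(w,h),a=cv2.minAreaRect(P[C&(P[:,2]>4)][:,:2].astype(np.float32))
th=np.deg2rad(a); e=np.array([np.cos(th),np.sin(th)]); e2=np.array([-e[1],e[0]])
L=e if w>h else e2; 
if L[1]<0:L=-L
X=np.array([L[1],-L[0]]); print("L",L,"X",X)
q=P[C]; r=q[:,:2]-[cx,cy]; s=r@L; x=r@X
for lo in(-45,-15,15):
  k=(s>lo)&(s<lo+30)
  print(lo,[(i,round(float(np.median(q[k&(abs(x-i)<1.3),2])),0)) for i in range(-54,56,2) if (k&(abs(x-i)<1.3)).any()])
out=[cv2.resize(im[lo[0]:lo[0]+100,lo[1]:lo[1]+133,::-1],(400,300),interpolation=cv2.INTER_CUBIC) for lo in((145,140),(190,400))]
cv2.imwrite("pics/crop0.png",np.hstack(out))
E
python3 m.py
```

```text
holdertop 1305 ((540.559814453125, 277.3800964355469), (70.38990020751953, 80.84214782714844), 28.343713760375977) [543.3 268.1  35.9]
handle 137 ((545.0234375, 267.8547058105469), (11.803356170654297, 22.778430938720703), 57.627498626708984) [544.6 267.1  96.1]
[88.8 97.1 99.3]
plate 167 ((546.7059326171875, 267.2715759277344), (24.962055206298828, 145.80242919921875), 45.35261535644531) [536.5 273.4  45.8]
cradleall 7427 ((472.60943603515625, -154.9580078125), (209.45411682128906, 143.27589416503906), 89.60191345214844) [ 472.6 -156.4   24.6]
top 1887 ((474.19091796875, -158.6007843017578), (189.27000427246094, 76.11607360839844), 74.62315368652344) [ 473.  -156.7   50.7]
L [0. 1.] X [ 1. -0.]
-45 [(-54, 9.0), (-52, 10.0), (-50, 11.0), (-48, 13.0), (-46, 12.0), (-44, 10.0), (-42, 10.0), (-40, 10.0), (-38, 10.0), (-36, 9.0), (-34, 10.0), (-32, 11.0), (-30, 13.0), (-28, 49.0), (-26, 50.0), (-24, 51.0), (-22, 51.0), (-20, 51.0), (-18, 50.0), (-16, 14.0), (-14, 12.0), (-12, 13.0), (-10, 13.0), (-8, 12.0), (-6, 12.0), (-4, 13.0), (-2, 12.0), (0, 13.0), (2, 15.0), (4, 15.0), (6, 14.0), (
[... 929 characters left out ...]
0), (52, 7.0), (54, 3.0)]
15 [(-54, 0.0), (-52, 0.0), (-50, -1.0), (-48, 0.0), (-46, -1.0), (-44, 1.0), (-42, 2.0), (-40, 9.0), (-38, 10.0), (-36, 10.0), (-34, 10.0), (-32, 10.0), (-30, 11.0), (-28, 10.0), (-26, 10.0), (-24, 10.0), (-22, 10.0), (-20, 11.0), (-18, 10.0), (-16, 12.0), (-14, 16.0), (-12, 21.0), (-10, 51.0), (-8, 51.0), (-6, 51.0), (-4, 51.0), (-2, 51.0), (0, 14.0), (2, 13.0), (4, 13.0), (6, 13.0), (8, 13.0), (10, 12.0), (12, 13.0), (14, 13.0), (16, 13.0), (18, 14.0), (20, 14.0), (22, 50.0), (24, 51.0), (26, 50.0), (28, 52.0), (30, 51.0), (32, 51.0), (34, 10.0), (36, 10.0), (38, 10.0), (40, 10.0), (42, 11.0), (44, 9.0), (46, 11.0), (48, 11.0), (50, 36.0), (52, 36.0), (54, 11.0)]
```

View pics/crop0.png

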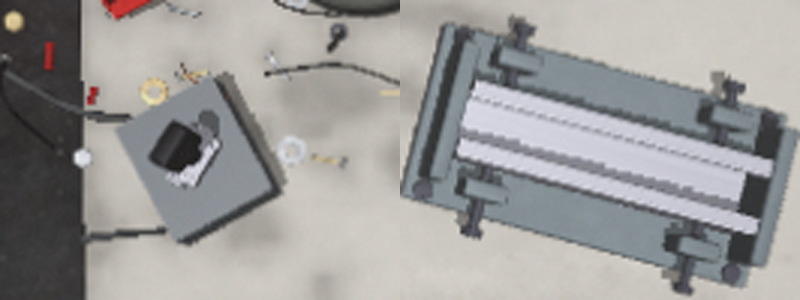

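```bash
cat > m2.py <<'E'
from h import *
np.set_printoptions(suppress=True,precision=2)
f=np.load("top0.npz"); im,d=f["im"],f["d"]
P,u,v=pts("top",d,np.ones(d.shape,bool)); c=im[v,u]
C=(P[:,0]>400)&(P[:,0]<545)&(P[:,1]>-260)&(P[:,1]<-50)
q=P[C]; best=None
def prof(a):
  L=np.array([np.cos(a),np.sin(a)]); X=np.array([L[1],-L[0]]); r=q[:,:2]-[472.6,-155]
  return r@X,r@L,L,X
# angle by maximal sharpness of height profile across channel
def sc(a):
  x,s,_,_=prof(a); k=(abs(s)<70)&(abs(x)<32); b=np.round(x[k]).astype(int); z=q[k,2]
  return sum(z[b==i].var()*(b==i).sum() for i in np.unique(b))
A=np.deg2rad(np.arange(65,85,.25)); a=A[np.argmin([sc(t) for t in A])]
x,s,L,X=prof(a); print("angle",np.rad2deg(a))
k=abs(s)<50
print([(i,round(float((q[k&(abs(x-i)<.6),2]>35).mean()),2)) for i in range(-30,31)])
k=abs(x)<48; 
print([(i,round(float(np.median(q[k&(abs(s-i)<1),2])))) for i in list(range(-110,-80,2))+list(range(80,112,2))])
k=abs(s)<40
print([(i,round(float(np.median(q[k&(abs(x-i)<1),2])))) for i in list(range(-60,-40,2))+list(range(40,62,2))])
print("L",L,"X",X)
E
python3 m2.py
```

```text
angle 74.5
[(-30, 0.05), (-29, 0.03), (-28, 0.0), (-27, 0.0), (-26, 0.0), (-25, 0.0), (-24, 0.0), (-23, 0.0), (-22, 0.0), (-21, 0.24), (-20, 0.55), (-19, 1.0), (-18, 1.0), (-17, 1.0), (-16, 1.0), (-15, 1.0), (-14, 1.0), (-13, 1.0), (-12, 1.0), (-11, 1.0), (-10, 1.0), (-9, nan), (-8, 0.0), (-7, 0.0), (-6, 0.0), (-5, 0.0), (-4, 0.0), (-3, 0.0), (-2, 0.0), (-1, 0.0), (0, 0.0), (1, 0.0), (2, 0.0), (3, 0.0), (4, 0.0), (5, 0.0), (6, 0.0), (7, 0.0), (8, 0.0), (9, 0.0), (10, 0.0), (11, 0.33), (12, 0.6), (13, 0.51), (14, 0.53), (15, 0.69), (16, 1.0), (17, 1.0), (18, 1.0), (19, 1.0), (20, 1.0), (21, 1.0), (22, 1.0), (23, nan), (24, nan), (25, nan), (26, 0.0), (27, 0.0), (28, 0.0), (29, 0.0), (30, 0.0)]
[(-110, 0), (-108, -1), (-106, 2), (-104, 8), (-102, 11), (-100, 10), (-98, 12), (-96, 49), (-94, 49), (-92, 49), (-90, 49), (-88, 31), (-86, 20), (-84, 11), (-82, 13), (80, 47), (82, 49), (84, 50), (86, 50), (88, 50), (90, 35), (92, 12), (94, 10), (96, 9), (98, 0), (100, 0), (102, 0), (104, 0), (106, 0), (108, 0), (110, 0)]
[(-60, 0), (-58, 0), (-56, 0), (-54, 0), (-52, 0), (-50, 0), (-48, 1), (-46, 9), (-44, 10), (-42, 10), (40, 10), (42, 10), (44, 10), (46, 10), (48, 10), (50, 10), (52, 7), (54, 0), (56, 0), (58, 0), (60, 0)]
L [0.27 0.96] X [ 0.96 -0.27]m2.py:17: RuntimeWarning: Mean of empty slice.
  print([(i,round(float((q[k&(abs(x-i)<.6),2]>35).mean()),2)) for i in range(-30,31)])
  ret = ret.dtype.type(ret / rcount)
```

>>> play_rows(
  offset=[
    [35, -35, 0],
    [35, -35, 0],
    [35, -35, 0],
    [35, -35, 0],
    [35, -35, 0],
    [35, -35, 0],
    [35, -35, 0],
    [35, -35, 0],
    [35, -35, 0],
    [0, 0, 0],
  ],
  turn=[-0.1, -0.08, 0, 0, 0, 0, 0, 0, 0, 0],
  grip=1,
)

```text
clock: 1.4
position: [551.1, 258.3, 231.3]
ee_rot: [-0.483, 0.876, 0.0, 0.002]
contact_force: [0.1, -0.2, 0.4]
gripper_width: 85.4
```

>>> play_rows(
  offset=[
    [-3, 5, -40],
    [-3, 5, -40],
    [0, 0, -40],
    [0, 0, -30],
    [0, 0, -10],
    [0, 0, 0],
  ],
  turn=[0, 0, 0, 0, 0, 0],
)

```text
clock: 2.0
position: [547.2, 267.5, 69.5]
ee_rot: [-0.481, 0.877, 0.001, 0.006]
contact_force: [-0.0, -0.1, 0.8]
gripper_width: 85.5
```

>>> play_rows(
  offset=[
    [-2, 0.5, -4],
    [0, 0, 0],
    [0, 0, 0],
  ],
  turn=[0, 0, 0],
)

```text
clock: 2.3
position: [547.1, 270.1, 69.4]
ee_rot: [-0.482, 0.876, 0.001, 0.01]
contact_force: [0.1, -0.1, 0.7]
gripper_width: 85.4
```

```bash
python3 - <<'E'
from h import *
s=arm.read_state(); print(s["position"],s["joints"])
a,_=eyes.get_image("top"); b,_=eyes.get_image("scene")
cv2.imwrite("pics/g1.png",np.hstack([cv2.resize(a[135:255,120:280,::-1],(400,300)),cv2.resize(b[200:320,130:290,::-1],(400,300))]))
E
```

```text
[547.08450259 270.08846561  69.35754019] [ 0.72479848  0.50695544 -0.24408895  0.00333331 -0.8007022   0.27801802]
```

View pics/g1.png

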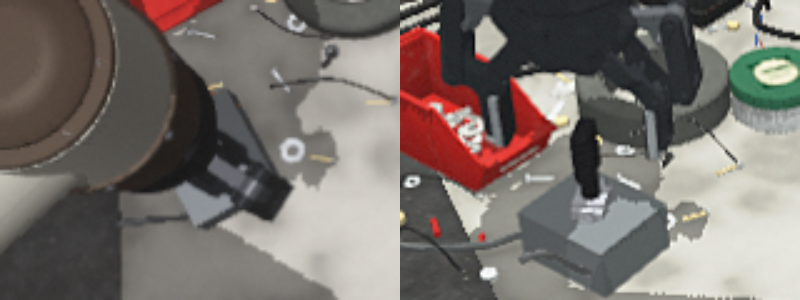

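The fingers straddle the black handle: left at (495,120), right at (655,130), handle at (587,160). A small command did little, so I test how small steps respond.

>>> play_rows(
  offset=[
    [0, 0, -5],
  ],
  turn=[0],
)

```text
clock: 2.5
position: [547.7, 270.5, 65.5]
ee_rot: [-0.482, 0.876, 0.001, 0.011]
contact_force: [0.3, -0.1, 0.1]
gripper_width: 85.5
```

>>> play_rows(
  offset=[
    [0, 0, 0],
  ],
  turn=[0],
)

```text
clock: 2.6
position: [547.4, 270.3, 65.2]
ee_rot: [-0.481, 0.876, 0.001, 0.011]
contact_force: [-0.2, -0.1, 0.1]
gripper_width: 85.2
```

>>> play_rows(
  offset=[
    [-5, 0, 0],
  ],
  turn=[0],
)

```text
clock: 2.7
position: [542.8, 270.4, 65.3]
ee_rot: [-0.481, 0.876, 0.001, 0.011]
contact_force: [0.2, 0.1, 0.7]
gripper_width: 85.3
```

```bash
python3 - <<'E'
from h import *
for i in range(2):
  s=arm.read_state(); print(s["position"],s["joints"],s["ee_rot"],s["clock"]); eyes.get_image("top")
E
```

```text
[542.8433549  270.39693643  65.31734073] [ 0.73008943  0.50579446 -0.259643    0.00364767 -0.78329956  0.27179875] [-0.48134487  0.87646094  0.00123818  0.01103665] 2.7
[541.50466748 270.06935325  65.08348028] [ 0.7309142   0.50490392 -0.26176612  0.00284767 -0.78360871  0.27150242] [-0.48133527  0.87647595  0.00134717  0.01022032] 2.75
```

>>> play_rows(
  offset=[
    [3, -2, 0],
    [0, 0, 0],
  ],
  turn=[0, 0],
)

```text
clock: 3.0
position: [544.7, 268.0, 65.2]
ee_rot: [-0.482, 0.876, 0.001, 0.01]
contact_force: [0.3, -0.1, -0.2]
gripper_width: 85.6
```

>>> play_rows(
  offset=[
    [0, 0, 0],
    [0, 0, 0],
    [0, 0, 0],
    [0, 0, 0],
    [0, 0, 0],
    [0, 0, 0],
    [0, 0, 0],
    [0, 0, 0],
  ],
  turn=[0, 0, 0, 0, 0, 0, 0, 0],
  grip=-1,
)

```text
clock: 3.8
position: [545.1, 267.9, 65.3]
ee_rot: [-0.482, 0.876, 0.001, 0.01]
contact_force: [-0.3, -0.2, -0.2]
gripper_width: 11.0
```

>>> play_rows(
  offset=[
    [0, 0, 20],
    [0, 0, 30],
    [0, 0, 35],
    [0, 0, 20],
    [0, 0, 0],
  ],
  turn=[0, 0, 0, 0, 0],
)

```text
clock: 4.3
position: [542.5, 266.4, 170.3]
ee_rot: [-0.481, 0.877, 0.001, 0.007]
contact_force: [0.9, 0.1, -0.8]
gripper_width: 11.1
```

```bash
python3 - <<'E'
from h import *
s=arm.read_state(); print(s["position"],s["joints"],s["ee_rot"],s["contact_force"],s["gripper_width"])
b,_=eyes.get_image("scene")
cv2.imwrite("pics/l1.png",cv2.resize(b[160:320,110:310,::-1],(600,480)))
E
```

```text
[542.53086488 266.38505843 170.34434836] [ 7.24438510e-01  3.91960552e-01 -1.42289651e-01  1.00411186e-03
 -1.02335535e+00  2.79028079e-01] [-0.48116204  0.87660676  0.00103694  0.00652752] [ 0.94616346  0.10270499 -0.77276851] 11.050871496063365
```

View pics/l1.png

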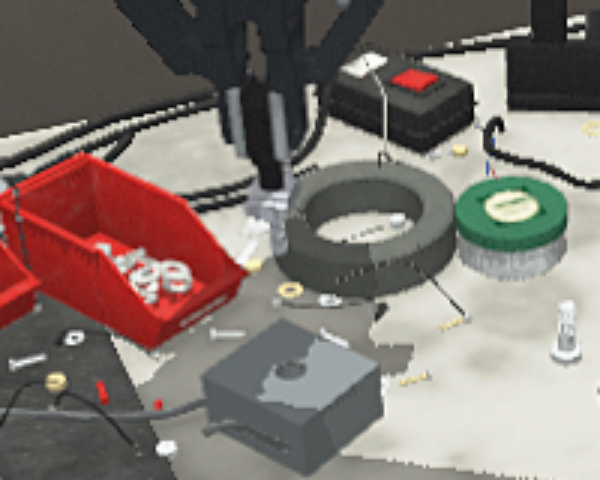

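The nut hangs from the grip and the holder's hole at (290,367) is empty. Moving over to the channel.

>>> play_rows(
  offset=[
    [-7, -42, 0],
    [-7, -42, 0],
    [-7, -42, 0],
    [-7, -42, 0],
    [-7, -42, 0],
    [-7, -42, 0],
    [-7, -42, 0],
    [-7, -42, 0],
    [-7, -42, 0],
    [0, -20, 0],
    [0, 0, 0],
    [0, 0, 0],
  ],
  turn=[-0.13, -0.13, -0.13, -0.13, -0.13, -0.13, -0.13, -0.13, -0.13, 0, 0, 0],
)

```text
clock: 5.55
position: [460.1, -146.3, 145.5]
ee_rot: [0.109, 0.994, 0.0, -0.014]
contact_force: [-0.0, -0.5, -1.1]
gripper_width: 11.2
```

```bash
cat > st.py <<'E'
from h import *
from scipy.spatial.transform import Rotation as R
np.set_printoptions(suppress=True,precision=3)
a=np.deg2rad(74.6); L=np.array([np.cos(a),np.sin(a),0]); X=np.array([L[1],-L[0],0])
O=np.array([474.5,-159.2,0])   # cradle centre estimate
s=arm.read_state(); r=R.from_quat(s["ee_rot"]); M=r.as_matrix(); p=s["position"]
yaw=np.rad2deg(np.arctan2(M[1,0],M[0,0]))+90
print("clock",s["clock"],"pos",p,"w",s["gripper_width"],"j",s["joints"])
print("nut yaw - channel (deg, mod 180)",(yaw-74.6+90)%180-90,"tool z",M[:,2])
F=s["contact_force"]; print("F along X,L,z",F@X,F@L,F[2],"torque",s["wrist_torque"])
for n,k in(("tcp",0),("plate",24),("foot",58)):   # below TCP, along tool z
    q=p+M[:,2]*k; print(n,"x across",(q-O)@X,"y along",(q-O)@L,"z",q[2])
E
python3 st.py
```

```text
clock 5.55 pos [ 460.116 -146.329  145.458] w 11.151341389599107 j [ 0.026  0.244 -0.435 -0.006 -0.919 -0.241]
nut yaw - channel (deg, mod 180) 2.8819625347797455 tool z [-0.028  0.004 -1.   ]
F along X,L,z 0.07278359734959847 -0.44741553241040893 -1.1210846856754202 torque [ 0.008 -0.11  -0.05 ]
tcp x across -17.285031136763944 y along 8.588926029563776 z 145.45789148397495
plate x across -17.95112353684691 y along 8.499660361270337 z 121.4673026509551
foot x across -18.89475443696438 y along 8.373200664521324 z 87.48063513751035
```

>>> play_rows(
  offset=[
    [4, -4, 0],
    [4, -4, 0],
    [4, -4, 0],
    [2, -1, 0],
    [0, 0, 0],
    [0, 0, 0],
  ],
  turn=[-0.05, 0, 0, 0, 0, 0],
)

```text
clock: 6.15
position: [474.1, -156.1, 142.4]
ee_rot: [0.131, 0.991, 0.001, -0.017]
contact_force: [0.8, 0.5, -1.4]
gripper_width: 11.4
```

```bash
python3 st.py; python3 - <<'E'
from h import *
a,_=eyes.get_image("top"); b,_=eyes.get_image("scene")
cv2.imwrite("pics/c1.png",np.hstack([cv2.resize(a[180:300,390:550,::-1],(400,300)),cv2.resize(b[170:290,370:530,::-1],(400,300))]))
E
```

```text
clock 6.15 pos [ 474.08  -156.095  142.434] w 11.413811509663041 j [ 0.004  0.277 -0.397 -0.008 -0.931 -0.261]
nut yaw - channel (deg, mod 180) 0.3889307738040202 tool z [-0.033  0.006 -0.999]
F along X,L,z 0.6460975268997647 0.6785571191230262 -1.4322433089321063 torque [-0.028 -0.027  0.028]
tcp x across -1.2295089118773082 y along 2.8824739942553848 z 142.43443312906427
plate x across -2.0344519831072425 y along 2.81516502494654 z 118.44802997738833
foot x across -3.174788000682957 y along 2.7198106517590386 z 84.46729217918076
```

View pics/c1.png

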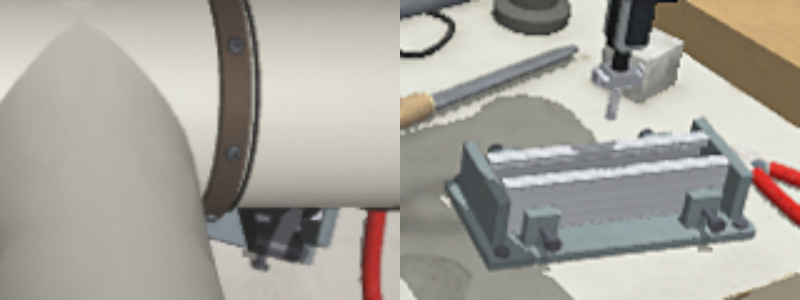

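Top view is blocked by the arm. In the scene view the nut hangs upright over the channel, foot at (612,110), slot running from (500,160) to (720,140). Lowering the foot into the slot.

>>> play_rows(
  offset=[
    [2, -1, -12],
    [0, 0, -12],
    [0, 0, -10],
    [0, 0, -8],
    [0, 0, 0],
    [0, 0, 0],
  ],
  turn=[0, 0, 0, 0, 0, 0],
)

```text
clock: 6.85
position: [475.5, -157.1, 96.7]
ee_rot: [0.131, 0.991, 0.001, -0.017]
contact_force: [-0.1, -0.4, -0.7]
gripper_width: 11.3
```

```bash
python3 st.py
```

```text
clock 6.85 pos [ 475.533 -157.14    96.673] w 11.26428214565954 j [ 0.002  0.339 -0.446 -0.009 -0.819 -0.257]
nut yaw - channel (deg, mod 180) 0.38980925369435226 tool z [-0.034  0.006 -0.999]
F along X,L,z 0.013317545401472064 -0.4573714106850115 -0.7179077186403454 torque [ 0.016 -0.109 -0.026]
tcp x across 0.448800727655875 y along 2.260486673470347 z 96.67306680724948
plate x across -0.369472090244774 y along 2.1938842080839374 z 72.68711271517532
foot x across -1.5286919156039747 y along 2.0995307154531972 z 38.70701108473692
```

>>> play_rows(
  offset=[
    [-1.45, 0.4, 0],
    [-1.45, 0.4, 0],
    [-1.45, 0.4, 0],
  ],
  turn=[0, 0, 0],
)

```text
clock: 7.15
position: [471.7, -155.9, 97.5]
ee_rot: [0.13, 0.991, 0.001, -0.016]
contact_force: [0.2, 0.1, -1.3]
gripper_width: 11.6
```

>>> play_rows(
  offset=[
    [-1.45, 0.4, 0],
  ],
  turn=[0],
)

```text
clock: 7.25
position: [470.3, -155.5, 97.8]
ee_rot: [0.13, 0.991, 0.001, -0.016]
contact_force: [0.0, 0.2, -1.2]
gripper_width: 11.0
```

>>> play_rows(
  offset=[
    [-1.45, 0.4, 0],
  ],
  turn=[0],
)

```text
clock: 7.35
position: [468.8, -155.1, 98.1]
ee_rot: [0.13, 0.991, 0.001, -0.015]
contact_force: [-0.2, 0.6, -0.7]
gripper_width: 11.4
```

>>> play_rows(
  offset=[
    [-1.45, 0.4, 0],
  ],
  turn=[0],
)

```text
clock: 7.45
position: [467.3, -154.6, 98.3]
ee_rot: [0.13, 0.991, 0.001, -0.015]
contact_force: [-0.1, -0.3, 0.1]
gripper_width: 11.1
```

>>> play_rows(
  offset=[
    [-1, 0.3, 0],
  ],
  turn=[0],
)

```text
clock: 7.55
position: [466.1, -154.3, 98.4]
ee_rot: [0.13, 0.991, 0.001, -0.015]
contact_force: [0.2, -0.4, -0.5]
gripper_width: 10.8
```

>>> play_rows(
  offset=[
    [-1, 0.3, 0],
  ],
  turn=[0],
)

```text
clock: 7.65
position: [465.6, -154.0, 98.6]
ee_rot: [0.13, 0.991, 0.001, -0.014]
contact_force: [2.1, -0.8, -2.8]
gripper_width: 11.2
```

```bash
python3 st.py
```

```text
clock 7.65 pos [ 465.62  -154.042   98.551] w 11.233700639278714 j [ 0.008  0.319 -0.472 -0.008 -0.808 -0.264]
nut yaw - channel (deg, mod 180) 0.4225322572178243 tool z [-0.028  0.006 -1.   ]
F along X,L,z 2.203986154267711 -0.1862466292057372 -2.784396673675001 torque [-0.419 -0.701 -0.022]
tcp x across -9.930583064157494 y along 2.61425316245931 z 98.55134898425815
plate x across -10.618503497501612 y along 2.570513601061345 z 74.56124993635599
foot x across -11.593057444739088 y along 2.5085492224142163 z 40.57527628516125
```

Contact with the −x lip (F_x ≈ 2.2 N) at TCP x = −9.9. Now the other lip.

>>> play_rows(
  offset=[
    [1.45, -0.4, 0],
    [1.45, -0.4, 0],
    [1.45, -0.4, 0],
    [1.45, -0.4, 0],
    [1.45, -0.4, 0],
    [1.45, -0.4, 0],
    [1.45, -0.4, 0],
  ],
  turn=[0, 0, 0, 0, 0, 0, 0],
)

```text
clock: 8.35
position: [476.1, -157.0, 98.3]
ee_rot: [0.13, 0.991, 0.001, -0.015]
contact_force: [-0.1, -0.2, -0.7]
gripper_width: 10.8
```

>>> play_rows(
  offset=[
    [1, -0.3, 0],
  ],
  turn=[0],
)

```text
clock: 8.45
position: [477.3, -157.3, 98.3]
ee_rot: [0.13, 0.991, 0.001, -0.015]
contact_force: [-0.0, -0.2, -0.9]
gripper_width: 11.1
```

>>> play_rows(
  offset=[
    [1, -0.3, 0],
  ],
  turn=[0],
)

```text
clock: 8.55
position: [478.4, -157.7, 98.2]
ee_rot: [0.13, 0.991, 0.001, -0.015]
contact_force: [-0.7, 0.3, -1.5]
gripper_width: 11.1
```

>>> play_rows(
  offset=[
    [1, -0.3, 0],
  ],
  turn=[0],
)

```text
clock: 8.65
position: [479.4, -158.0, 98.2]
ee_rot: [0.13, 0.991, 0.001, -0.015]
contact_force: [0.0, -0.2, -0.8]
gripper_width: 11.3
```

```bash
python3 st.py
```

```text
clock 8.65 pos [ 479.413 -157.996   98.227] w 11.303648962854236 j [-0.     0.341 -0.437 -0.008 -0.822 -0.256]
nut yaw - channel (deg, mod 180) 0.4115469627466837 tool z [-0.03   0.006 -1.   ]
F along X,L,z 0.0844890013844835 -0.1713578010328492 -0.8319378068601293 torque [ 0.16   0.181 -0.   ]
tcp x across 4.416556864784451 y along 2.465132652373007 z 98.22736067350651
plate x across 3.6852194972350616 y along 2.4143997780736814 z 74.2385597065909
foot x across 2.649158226540065 y along 2.3425282061495922 z 40.254425003460454
```

>>> play_rows(
  offset=[
    [0.8, -0.2, 0],
  ],
  turn=[0],
)

```text
clock: 8.75
position: [479.6, -158.1, 98.1]
ee_rot: [0.13, 0.991, 0.001, -0.016]
contact_force: [-2.0, 0.8, -0.0]
gripper_width: 11.3
```

>>> play_rows(
  offset=[
    [0.8, -0.2, 0],
  ],
  turn=[0],
)

```text
clock: 8.85
position: [479.7, -158.2, 97.9]
ee_rot: [0.131, 0.991, 0.001, -0.017]
contact_force: [-0.7, 0.7, 0.3]
gripper_width: 11.1
```

```bash
python3 st.py
```

```text
clock 8.85 pos [ 479.68  -158.221   97.95 ] w 11.13219260430882 j [-0.001  0.344 -0.434 -0.009 -0.826 -0.255]
nut yaw - channel (deg, mod 180) 0.38336180630983563 tool z [-0.033  0.007 -0.999]
F along X,L,z -0.8764617844689233 0.5217872003907456 0.33865554848833707 torque [0.305 0.545 0.068]
tcp x across 4.733760016611094 y along 2.3188979968569776 z 97.94966711037266
plate x across 3.9179465403683857 y along 2.259898300625646 z 73.96360933907924
foot x across 2.762210782357923 y along 2.176315397631236 z 39.9833608297469
```

Both lips felt: free span 14.4 mm (expected 14), slot centre at −4.1 in my cradle frame. Centring the plate over it.

>>> play_rows(
  offset=[
    [-2, 0.5, -2],
    [-2, 0.5, -2],
    [-2, 0.5, -2],
    [-1.5, 0.5, -2],
    [0, 0, 0],
    [0, 0, 0],
  ],
  turn=[0, 0, 0, 0, 0, 0],
)

```text
clock: 9.45
position: [472.5, -156.2, 89.3]
ee_rot: [0.13, 0.991, 0.001, -0.016]
contact_force: [-0.2, 0.5, -1.0]
gripper_width: 11.3
```

```bash
python3 st.py
```

```text
clock 9.45 pos [ 472.54  -156.192   89.31 ] w 11.25575169770652 j [ 0.004  0.344 -0.463 -0.009 -0.794 -0.259]
nut yaw - channel (deg, mod 180) 0.4117552648191918 tool z [-0.031  0.006 -1.   ]
F along X,L,z -0.35635444169390224 0.3772447279113549 -1.0261279155656935 torque [-0.032 -0.089 -0.019]
tcp x across -2.688115636525326 y along 2.3796439093586055 z 89.3096265215014
plate x across -3.4354261694816204 y along 2.3268894340484056 z 65.32132220600909
foot x across -4.494116091169644 y along 2.252153927358987 z 31.337891092394962
```

>>> play_rows(
  offset=[
    [-0.6, 0.2, -2],
    [0, 0, -2],
    [0, 0, -1],
    [0, 0, 0],
  ],
  turn=[0, 0, 0, 0],
)

```text
clock: 9.85
position: [472.3, -156.0, 84.0]
ee_rot: [0.13, 0.991, 0.001, -0.015]
contact_force: [0.3, 0.4, -1.2]
gripper_width: 11.0
```

```bash
python3 st.py
```

```text
clock 9.85 pos [ 472.259 -156.014   83.995] w 10.98348020949156 j [ 0.004  0.351 -0.47  -0.009 -0.78  -0.259]
nut yaw - channel (deg, mod 180) 0.4158351411604144 tool z [-0.03   0.006 -1.   ]
F along X,L,z 0.21838682249423594 0.4324930317957583 -1.160591057870563 torque [ 0.026 -0.025 -0.027]
tcp x across -3.0070961014777704 y along 2.476750960292879 z 83.99474534913047
plate x across -3.737924263938462 y along 2.426733429246086 z 60.005927361502515
foot x across -4.773264160757774 y along 2.3558752602631023 z 26.021768545696254
```

>>> play_rows(
  offset=[
    [-0.4, 0.1, -2],
  ],
  turn=[0],
)

```text
clock: 9.95
position: [472.2, -155.9, 82.1]
ee_rot: [0.13, 0.991, 0.001, -0.015]
contact_force: [0.8, 1.2, -1.8]
gripper_width: 11.1
```

>>> play_rows(
  offset=[
    [0, 0, -1.5],
  ],
  turn=[0],
)

```text
clock: 10.05
position: [472.0, -155.9, 80.4]
ee_rot: [0.13, 0.991, 0.001, -0.015]
contact_force: [0.0, 0.3, -0.7]
gripper_width: 11.2
```

>>> play_rows(
  offset=[
    [0, 0, -1.5],
  ],
  turn=[0],
)

```text
clock: 10.15
position: [472.1, -155.9, 78.8]
ee_rot: [0.13, 0.991, 0.001, -0.015]
contact_force: [-0.5, -0.3, -1.1]
gripper_width: 11.0
```

>>> play_rows(
  offset=[
    [0, 0, -1.5],
  ],
  turn=[0],
)

```text
clock: 10.25
position: [472.0, -155.9, 77.1]
ee_rot: [0.13, 0.991, 0.001, -0.015]
contact_force: [-0.5, -1.4, -1.5]
gripper_width: 11.3
```

```bash
python3 st.py
```

```text
clock 10.25 pos [ 472.037 -155.912   77.126] w 11.305901239819873 j [ 0.004  0.36  -0.478 -0.009 -0.762 -0.259]
nut yaw - channel (deg, mod 180) 0.41630995329421694 tool z [-0.029  0.006 -1.   ]
F along X,L,z -0.1490736677465786 -1.4511115507693946 -1.5491026653375721 torque [-0.022 -0.078  0.013]
tcp x across -3.2478755534214314 y along 2.515588991791221 z 77.1256411035079
plate x across -3.9680203562219214 y along 2.467737578756722 z 53.13649560590274
foot x across -4.988225493522614 y along 2.3999480769578443 z 19.15187281762875
```

Underside is at 48 mm, so the plate has entered the slot with no force. Continuing.

>>> play_rows(
  offset=[
    [0, 0, -1.5],
    [0, 0, -1.5],
  ],
  turn=[0, 0],
)

```text
clock: 10.45
position: [472.1, -155.9, 73.8]
ee_rot: [0.13, 0.991, 0.001, -0.015]
contact_force: [-0.2, -0.7, -1.3]
gripper_width: 11.5
```

>>> play_rows(
  offset=[
    [0, 0, -1.5],
    [0, 0, -1.5],
  ],
  turn=[0, 0],
)

```text
clock: 10.65
position: [472.1, -155.9, 70.5]
ee_rot: [0.13, 0.991, 0.001, -0.015]
contact_force: [-1.3, 0.2, 0.9]
gripper_width: 11.0
```

>>> play_rows(
  offset=[
    [0, 0, -1.5],
    [0, 0, -1.5],
  ],
  turn=[0, 0],
)

```text
clock: 10.85
position: [472.1, -156.0, 68.0]
ee_rot: [0.13, 0.991, 0.001, -0.015]
contact_force: [0.0, 1.4, 3.2]
gripper_width: 11.3
```

```bash
python3 st.py
```

```text
clock 10.85 pos [ 472.111 -155.974   67.974] w 11.263484040952564 j [ 0.004  0.374 -0.487 -0.009 -0.739 -0.259]
nut yaw - channel (deg, mod 180) 0.43798164870088385 tool z [-0.03   0.006 -1.   ]
F along X,L,z -0.35427294572904633 1.3845228809445533 3.2429731711243366 torque [0.237 0.427 0.032]
tcp x across -3.1600830317665936 y along 2.475998512081636 z 67.97375248270792
plate x across -3.883652196005156 y along 2.4200811913387126 z 43.98472747297057
foot x across -4.908708512009803 y along 2.340864986952889 z 10.000275375842655
```

>>> play_rows(
  offset=[
    [0, 0, -2],
    [0, 0, -2],
  ],
  turn=[0, 0],
)

```text
clock: 11.05
position: [472.1, -155.9, 64.5]
ee_rot: [0.13, 0.991, 0.001, -0.015]
contact_force: [-2.2, 1.4, 5.2]
gripper_width: 11.1
```

>>> play_rows(
  offset=[
    [0, 0, -2],
    [0, 0, -2],
  ],
  turn=[0, 0],
)

```text
clock: 11.25
position: [472.0, -155.9, 61.1]
ee_rot: [0.13, 0.991, 0.001, -0.015]
contact_force: [-1.5, 1.4, 6.2]
gripper_width: 11.1
```

```bash
python3 st.py
```

```text
clock 11.25 pos [ 472.01  -155.903   61.096] w 11.050037839440593 j [ 0.005  0.385 -0.494 -0.008 -0.722 -0.259]
nut yaw - channel (deg, mod 180) 0.48354849485150453 tool z [-0.03   0.005 -1.   ]
F along X,L,z -1.8431775440442766 0.9798075226476655 6.182252571175666 torque [ 0.547  0.768 -0.056]
tcp x across -3.276280737446897 y along 2.5173163058497883 z 61.09634883608625
plate x across -3.999364375362503 y along 2.453733852859574 z 37.107328278250826
foot x across -5.023732862409597 y along 2.3636587111234535 z 3.122882487983979
```

Pushed to about 4.7 mm below home with 6–7 N. Now the quarter turn.

>>> play_rows(
  offset=[
    [0, 0, -0.3],
    [0, 0, -0.2],
    [0, 0, -0.2],
    [0, 0, -0.2],
  ],
  turn=[0.06, 0.12, 0.14, 0.14],
)

```text
clock: 11.65
position: [473.7, -156.2, 61.8]
ee_rot: [-0.109, 0.994, -0.003, -0.013]
contact_force: [-2.5, 0.5, 4.6]
gripper_width: 11.1
```

```bash
python3 st.py
```

```text
clock 11.65 pos [ 473.674 -156.19    61.782] w 11.115529600473678 j [ 0.013  0.382 -0.504  0.014 -0.71   0.194]
nut yaw - channel (deg, mod 180) 27.86726202361953 tool z [-0.025 -0.009 -1.   ]
F along X,L,z -2.5505625309217335 -0.14357987061833088 4.644713406658762 torque [ 0.287  0.414 -0.   ]
tcp x across -1.5961013818949779 y along 2.682772392170978 z 61.781562303594214
plate x across -2.12172589123253 y along 2.308994720221012 z 37.790230345423666
foot x across -2.8663606127940318 y along 1.7794763516252763 z 3.8025100713487205
```

>>> play_rows(
  offset=[
    [-1.7, 0.4, -0.6],
    [-0.8, 0, -0.4],
    [-0.5, 0, -0.4],
  ],
  turn=[0.06, 0.12, 0.14],
)

```text
clock: 11.95
position: [473.3, -156.3, 62.1]
ee_rot: [-0.273, 0.962, -0.006, -0.009]
contact_force: [-2.6, -0.4, 4.7]
gripper_width: 11.5
```

```bash
python3 st.py
```

```text
clock 11.95 pos [ 473.272 -156.256   62.091] w 11.526819525554627 j [ 0.018  0.376 -0.518  0.027 -0.692  0.514]
nut yaw - channel (deg, mod 180) 47.07701105802056 tool z [-0.015 -0.017 -1.   ]
F along X,L,z -2.3712450982359505 -1.0856826863174753 4.691509697672905 torque [-0.019  0.709 -0.087]
tcp x across -1.965361186186882 y along 2.5127475451668335 z 62.090786522591976
plate x across -2.199203828745136 y along 2.020069941766594 z 38.09698343934507
foot x across -2.5304809057026203 y along 1.3221100036162827 z 4.1057624047452705
```

>>> play_rows(
  offset=[
    [-1.6, 0.4, -1],
    [-0.8, 0.2, -0.7],
  ],
  turn=[0, 0],
)

```text
clock: 12.15
position: [473.0, -156.1, 61.8]
ee_rot: [-0.275, 0.961, -0.008, -0.007]
contact_force: [-1.2, 0.6, 5.6]
gripper_width: 11.5
```

```bash
python3 st.py
```

```text
clock 12.15 pos [ 472.981 -156.127   61.834] w 11.469814630845416 j [ 0.019  0.374 -0.524  0.029 -0.683  0.515]
nut yaw - channel (deg, mod 180) 47.32415244015024 tool z [-0.01  -0.019 -1.   ]
F along X,L,z -1.3202426588807854 0.22249507156759019 5.642840466429018 torque [-0.007  0.472  0.004]
tcp x across -2.2801849703854824 y along 2.5591418295395254 z 61.83447163233116
plate x across -2.3858740628428388 y along 2.0665416167765067 z 37.83976023906532
foot x across -2.535600277157378 y along 1.368691315362231 z 3.8472524319387134
```

>>> play_rows(
  offset=[
    [-1.5, 0.4, -0.7],
  ],
  turn=[0],
)

```text
clock: 12.25
position: [472.8, -156.0, 61.9]
ee_rot: [-0.275, 0.961, -0.008, -0.006]
contact_force: [0.3, -0.1, 4.3]
gripper_width: 11.2
```

```bash
python3 st.py
```

```text
clock 12.25 pos [ 472.758 -156.012   61.897] w 11.244085770265917 j [ 0.02   0.372 -0.527  0.031 -0.679  0.514]
nut yaw - channel (deg, mod 180) 47.37315902566408 tool z [-0.007 -0.019 -1.   ]
F along X,L,z 0.28423777227265623 0.01576680631433562 4.293663907681048 torque [-0.288  0.02   0.009]
tcp x across -2.52637546085475 y along 2.6104493221881047 z 61.89683293691327
plate x across -2.558483846387889 y along 2.119734054647031 z 37.901871641304126
foot x across -2.6039707258932436 y along 1.424554092297166 z 3.909009805857842
```

>>> play_rows(
  offset=[
    [-1.2, 0.3, -1],
    [-1.2, 0.3, -1],
  ],
  turn=[0.1, 0.12],
)

```text
clock: 12.45
position: [472.4, -156.0, 61.3]
ee_rot: [-0.383, 0.924, -0.01, -0.003]
contact_force: [-1.5, -1.4, 6.1]
gripper_width: 11.1
```

```bash
python3 st.py
```

```text
clock 12.45 pos [ 472.435 -155.96    61.346] w 11.072880370123746 j [ 0.021  0.369 -0.537  0.035 -0.663  0.738]
nut yaw - channel (deg, mod 180) 60.45062424734681 tool z [ 0.003 -0.021 -1.   ]
F along X,L,z -1.11728021803732 -1.7607752172505065 6.062360079897231 torque [-0.069  0.413 -0.028]
tcp x across -2.8508573264685793 y along 2.575461411662193 z 61.34631122094946
plate x across -2.651341448664831 y along 2.0988766020876453 z 37.35187310846625
foot x across -2.3686939551095554 y along 1.4237147885236858 z 3.359752449115028
```

>>> play_rows(
  offset=[
    [-1.5, 0.4, -0.8],
    [-1.5, 0.4, -0.8],
  ],
  turn=[0.12, 0.12],
)

```text
clock: 12.65
position: [471.6, -155.8, 61.2]
ee_rot: [-0.496, 0.868, -0.012, 0.0]
contact_force: [-0.4, -0.6, 6.4]
gripper_width: 11.1
```

```bash
python3 st.py
```

```text
clock 12.65 pos [ 471.641 -155.762   61.168] w 11.079166930088187 j [ 0.022  0.364 -0.547  0.035 -0.648  0.988]
nut yaw - channel (deg, mod 180) 74.85697663943017 tool z [ 0.013 -0.021 -1.   ]
F along X,L,z -0.19787358443673028 -0.7122353606610119 6.3725793258322705 torque [-0.137  0.169 -0.006]
tcp x across -3.6689475066009067 y along 2.555032078612729 z 61.1683713159618
plate x across -3.228419625711924 y along 2.1503703240994207 z 37.17582697296653
foot x across -2.6043384611192315 y along 1.5770995052055579 z 3.1863891537232476
```

>>> play_rows(
  offset=[
    [-1.2, 0.3, -0.6],
    [-1, 0.3, -0.6],
  ],
  turn=[0.12, 0.12],
)

```text
clock: 12.85
position: [471.6, -155.6, 61.4]
ee_rot: [-0.601, 0.799, -0.014, 0.004]
contact_force: [0.0, -0.2, 5.9]
gripper_width: 11.4
```

```bash
python3 st.py
```

```text
clock 12.85 pos [ 471.611 -155.624   61.429] w 11.396756197280803 j [ 0.02   0.36  -0.551  0.031 -0.637  1.244]
nut yaw - channel (deg, mod 180) 89.27521853357433 tool z [ 0.023 -0.018 -1.   ]
F along X,L,z 0.07160510878974397 -0.18642657955901046 5.878965269693327 torque [-0.099  0.264  0.002]
tcp x across -3.7345489043690954 y along 2.6809817471854007 z 61.42914802118772
plate x across -3.0779293028461305 y along 2.411529807556634 z 37.439645184506716
foot x across -2.1477182006886455 y along 2.0298062264158756 z 3.454516165875283
```

>>> play_rows(
  offset=[
    [-1, 0.3, -0.4],
    [-1, 0.3, -0.4],
  ],
  turn=[0.01, 0],
)

```text
clock: 13.05
position: [471.4, -155.6, 61.9]
ee_rot: [-0.606, 0.795, -0.016, 0.005]
contact_force: [-1.3, -0.4, 5.5]
gripper_width: 11.8
```

```bash
python3 st.py
```

```text
clock 13.05 pos [ 471.397 -155.568   61.928] w 11.771043935227752 j [ 0.021  0.357 -0.555  0.033 -0.631  1.256]
nut yaw - channel (deg, mod 180) -89.93498025742971 tool z [ 0.028 -0.019 -0.999]
F along X,L,z -1.1860981710206728 -0.7683476506221638 5.539023424008522 torque [-0.167  0.371 -0.015]
tcp x across -3.95650973629178 y along 2.6773643937348637 z 61.92808788293436
plate x across -3.1872944354652684 y along 2.418971047742976 z 37.94180970770005
foot x across -2.0975727592943496 y along 2.052913807587807 z 3.9612489594514457
```

>>> play_rows(
  offset=[
    [0, 0, 1],
    [0, 0, 1],
    [0, 0, 0.8],
  ],
  turn=[0, 0, 0],
)

```text
clock: 13.35
position: [471.4, -155.6, 65.1]
ee_rot: [-0.606, 0.795, -0.016, 0.006]
contact_force: [-1.4, 1.2, 3.6]
gripper_width: 11.2
```

```bash
python3 st.py
```

```text
clock 13.35 pos [ 471.408 -155.593   65.133] w 11.16079817825348 j [ 0.021  0.352 -0.552  0.033 -0.639  1.256]
nut yaw - channel (deg, mod 180) -89.94219645400322 tool z [ 0.028 -0.019 -0.999]
F along X,L,z -1.6919897745447474 0.815268799081158 3.636025042932117 torque [ 0.309  0.529 -0.033]
tcp x across -3.9386256222959206 y along 2.6559848465737446 z 65.13310263296529
plate x across -3.1609448001139873 y along 2.4000666356174083 z 41.14707089763834
foot x across -2.059230302022926 y along 2.037515836762583 z 7.166859272591836
```

>>> play_rows(
  offset=[
    [0, 0, 0.7],
    [0, 0, 0.3],
  ],
  turn=[0, 0],
)

```text
clock: 13.55
position: [471.4, -155.6, 65.7]
ee_rot: [-0.606, 0.795, -0.016, 0.006]
contact_force: [-0.1, -0.1, -1.2]
gripper_width: 11.5
```

```bash
python3 st.py
```

```text
clock 13.55 pos [ 471.354 -155.561   65.685] w 11.50405723837826 j [ 0.021  0.351 -0.552  0.032 -0.641  1.256]
nut yaw - channel (deg, mod 180) -89.95611078577103 tool z [ 0.028 -0.019 -0.999]
F along X,L,z -0.01745183493702277 -0.1368769961641324 -1.2326057027480983 torque [-0.046  0.09   0.009]
tcp x across -3.9994736839124294 y along 2.672511272401867 z 65.68459716580938
plate x across -3.223675431871753 y along 2.4204566063795925 z 41.698463556628695
foot x across -2.124627908147408 y along 2.0633791628480402 z 7.718107610289394
```

The lips now carry the spring: force is back to baseline at plate z 41.7 (home is 41.8). Releasing and lifting.

>>> play_rows(
  offset=[
    [0, 0, 0],
    [0, 0, 0],
    [0, 0, 0],
    [0, 0, 0],
    [0, 0, 0],
  ],
  turn=[0, 0, 0, 0, 0],
  grip=0.4,
)

```text
clock: 14.05
position: [471.9, -155.6, 64.9]
ee_rot: [-0.606, 0.795, -0.016, 0.006]
contact_force: [-0.1, -0.2, 0.5]
gripper_width: 59.6
```

>>> play_rows(
  offset=[
    [0, 0, 10],
    [0, 0, 20],
    [0, 0, 35],
    [0, 0, 40],
    [0, 0, 40],
    [0, 45, 10],
    [0, 45, 0],
    [0, 45, 0],
    [0, 45, 0],
    [0, 45, 0],
    [0, 0, 0],
  ],
  turn=[0, 0, 0, 0, 0, 0, 0, 0, 0, 0, 0],
)

```text
clock: 15.15
position: [470.2, 75.9, 236.4]
ee_rot: [-0.604, 0.797, -0.018, 0.012]
contact_force: [0.2, -0.6, -0.3]
gripper_width: 59.8
```

```bash
python3 - <<'E'
from h import *
np.set_printoptions(suppress=True,precision=2)
a,d=eyes.get_image("top"); r=[x for x in silhouettes("top","nut_grip") if x["score"]>.3]
b,_=eyes.get_image("scene"); s=arm.read_state(); print(s["position"],s["contact_force"],s["clock"])
for x in r[:1]:
    P,u,v=pts("top",d,x["mask"]); q=P[P[:,2]>92]; print(x["score"],P.max(0),np.median(q,axis=0),cv2.minAreaRect(q[:,:2].astype(np.float32)))
cv2.imwrite("pics/f1.png",np.hstack([cv2.resize(a[180:300,390:550,::-1],(400,300)),cv2.resize(b[170:290,370:530,::-1],(400,300))]))
E
```

```text
[469.65  71.95 235.76] [ 0.17 -0.5  -0.  ] 15.3
0.53 [ 486.09 -142.65  101.43] [ 472.39 -153.01   98.29] ((473.087158203125, -153.71119689941406), (11.968154907226562, 24.1904354095459), 74.14898681640625)
```

View pics/f1.png

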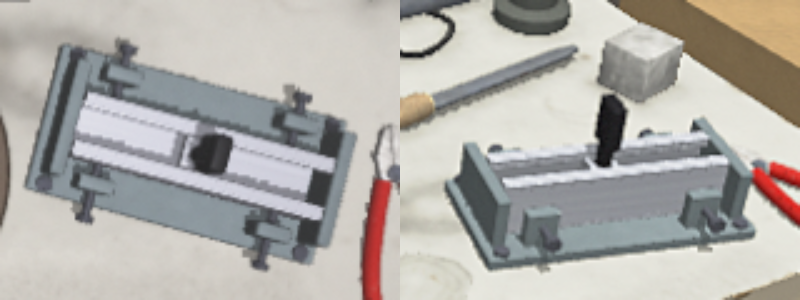

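The handle stands upright in the channel, at (213,152) in the left crop and (611,130) in the right. The plate lies crosswise under the lips, and the handle's thin axis is at 74.1° against 74.6° for the channel. Its top is at about 98.3 mm (98.8 expected when seated). Handing in.

```bash
python3 -c "
from bench import arm
print(arm.job_done())"
```

```text
the job is handed in; nothing more can be done
None
```

The nut is seated in the channel near the middle of its length, with both grooves on the lips, and I handed the job in at about 15.3 s. No verdict is reported.

- **What I did:** I took the nut by its handle and felt both lips with its spring foot (free span 14.4 mm, about 14 expected). I centred the plate in the slot, pressed it about 4.7 mm below home, gave it a quarter turn, let it rise, then released it and moved clear. The wrist readings I took between moves never passed about 7.5 N.
- **Last checks:**
  - **At release:** the plate was 0.1 mm below home height with the spring load off the wrist.
  - **Picture afterwards:** the handle is upright, within about 0.5° of crosswise, and about 4 mm from mid-length. Its top reads 98.3 mm (98.8 mm expected), and the arm is clear of it.
- **What disagreed:**
  - **Slot centre:** the camera estimate was about 2.6 mm off the felt position, so I used the felt one.
  - **During the turn:** the tool tilted up to about 0.034 rad, and sideways corrections moved it less than commanded.
  - **Plate position:** it ended about 0.9 mm off the felt slot centre by my estimate, which is inside the grooves' ±1.5 mm play as I worked it out from the given dimensions.

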